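# Find the hidden cable hatch in the plinth top and push it open

### The job

One of the five matching panels in the top of the plywood plinth is the hidden cable hatch, hung on a pivot across its middle. Press the panels near their ends with the fingertips, one after another, until you find the one that rocks, then push the end of that panel down until the hatch is fully open and leave it standing open. Pick nothing up and leave the tools, tape and bottles where they are.

Things in the scene. Friction and masses are not known exactly. Their poses are not given: they have to be found in the camera images.
- plinth: low hollow plywood display plinth fixed to the bench, 260 mm (its x) by 550 mm (its y), top 120 mm above the bench; origin at the centre of its underside, x axis pointing away from the robot, turned up to 0.25 rad either way. Its top holds a row of five identical flush panels inside a fixed border, 42 mm wide along the long sides, 70 mm at the two ends
- hatch (a joint): tilt of the hatch, in whichever place it is, about a pin across its middle (plinth y, 6 mm below the top), rad: 0 flush, positive with the far (+x) end down, negative with the near end down; stops at 0.55 (31 degrees) either way. No spring or catch: a friction pivot (0.2 N m: 3.5 N pressed 60 mm from the middle) keeps it where it is left. Empty for 95 mm below the top
- place1 (a point): centre of the top face of the first panel (at the +y end of the row, plinth y = +164 mm). Each panel is 170 mm long (plinth x), 75 mm wide (plinth y), 12 mm thick, 82 mm from centre to centre. Four are glued down and do not give; one, in any of the five places, is the hatch. Pressing its middle moves nothing; pressing near either end tips that end down into the plinth and raises the other
- place2 (a point): centre of the top face of panel 2, counted from the +y end (plinth y = +82 mm), same size
- place3 (a point): centre of the top face of panel 3, counted from the +y end (plinth y = +0 mm), same size
- place4 (a point): centre of the top face of panel 4, counted from the +y end (plinth y = -82 mm), same size
- place5 (a point): centre of the top face of panel 5, counted from the +y end (plinth y = -164 mm), same size
- tape: roll of masking tape lying flat on the left (+y) end border of the plinth top, 60 mm across, 19 mm high; origin at its underside; not to be moved
- rule: wooden folding rule, folded, lying lengthwise on the right (-y) end border of the plinth top, 235 x 30 x 16 mm; origin at its underside; not to be moved
- water: water bottle standing on the bench, 64 mm across, 210 mm high; origin at its underside; not to be moved
- glue: white glue bottle standing on the bench, 58 mm across, 170 mm high; origin at its underside; not to be moved
- sander: cork sanding block on the bench, 105 x 62 x 32 mm; origin at its underside; not to be moved
- driver: screwdriver lying on the bench beside the plinth; origin at its underside; not to be moved
- pliers: red-handled pliers lying on the bench beside the plinth, about 190 mm long; origin at its underside; not to be moved

How it is judged (in metres and radians):
On the way:
1. the hatch panel has rocked under a press near its end (tilted more than 0.03 rad) ((value of joint hatch above 0.03 rad or value of joint hatch below -0.03 rad)).
At the end, for the whole second after the job is handed in: the hatch is tipped, either end down, by more than 0.45 rad (26 of its 31 degrees) and at rest; the tape, folding rule, bottles, sanding block and hand tools are within 30 mm of where they were and the bottles upright ((value of joint hatch above 0.45 rad or value of joint hatch below -0.45 rad) and velocity of joint hatch between -0.05 and 0.05 rad/s and not (distance of any of tape, rule, water, glue, sander, driver, pliers from where it was at the start of the episode above 0.03 m or angle between any of water, glue's own z axis and vertical above 0.5 rad)); the robot touches nothing.
It fails at once if a bystander is lifted, pushed more than 30 mm or knocked over (distance of any of tape, rule, water, glue, sander, driver, pliers from where it was at the start of the episode above 0.03 m or angle between any of water, glue's own z axis and vertical above 0.5 rad).
It also fails if it takes over 48 s, if anything falls off the work surface, if the arm or the gripper's body presses on something with over 40 N, if the wrist force passes 120 N, or if a joint passes its speed limit or range.

### The arm

A 7-joint arm with a two-finger parallel gripper is mounted at the origin on the work surface. World frame = base frame: x ahead of the robot, y to its left, z up, the work surface at z = 0. Lengths are in mm, angles in rad, forces in N, time in s.
With the tool pointing down it reaches from about 400 to 850 mm from the base axis. Payload 10.4 kg.
Tool frame: the origin (TCP) lies at the very end of the fingers, on their centre line; the grasp point (between the pads) lies 19 mm behind it (r.grip_depth is the distance from the TCP to the grasp point, in mm); z points along the fingers, y is the direction in which the jaws open and shut (so a half turn about z gives the same grasp; the last joint's range is limited). The gripper opens to 87 mm and grips with 3 to 60 N. Pads are 19 mm wide; open, the fingers measure 117 mm over their backs; the gripper's body (75 mm by 190 mm) begins 51 mm behind the grasp point.
Start: joints at [-1.341, 0.332, -0.065, 1.46, 0.022, 1.35, -0.088], TCP at [156.308, 605.161, 222.576] pointing down, gripper open.
Joint ranges: [-2.6, 2.6], [-0.5, 2.12], [-1.47, 1.34], [0.16, 2.42], [-1.27, 4.41], [0.06, 2.06], [-2.6, 2.6]. Speed limits (rad/s): [2.22, 2.22, 2.79, 2.79, 3.14, 3.14, 3.14].

### API

Orientations are given as a unit quaternion [x, y, z, w].
In Python, from plant import telemetry, capture, camera_params, r, look_for, silhouettes gives the robot as it stands.
- The arm moves only by the tool apply_moves, never from a script. Its argument "commands" is a list of rows, each a list of 6 numbers: the shift along the tool's x, y, z in m, then the turn, a rotation vector about the tool's x, y, z in rad. In form: [[dx, dy, dz, rx, ry, rz], ...]. A call has 1 to 8 rows; each row is the pose to reach, as a shift and turn from the pose commanded when the call began, along the tool's axes at that moment; what a row does not reach only later rows make up. A row lasts 1/12 s, in which the tool goes at most 41.7 mm and 7.16 degrees, less where a joint would pass 70% of its speed; a pose out of reach is approached as far as the arm can. A call with a gripper value outside its range is refused whole. "claw" is the finger opening in m, from 0 to 0.087, set as the call begins (left out, the last holds). The fingers move at their own pace and stop on an object; the grip force is fixed at half the most. Time passes only in rows, so rows that repeat a pose let the fingers close. It gives the time, the measured TCP pose, the force and the opening at its end, in the units of the state.
- telemetry.get_obs(): the state, without advancing time (a new reading comes with each control period).
- capture(name): name is "scene" or "top"; returns (picture, depth): 420x560x3 uint8, red, green, blue; 420x560 float32, mm along the optical axis (not along the pixel's ray), 0 where there is no reading.
- camera_params(name): a dict with "fov_y" (degrees; the focal length in pixels is half the picture's height over the tangent of half this angle, whatever the lens; pixels are square), "cx", "cy" (the principal point, pixels), "position" and "attitude" of the camera in the world. Camera axes: x right, y down, z forward; pixel columns grow to the right and rows downward; lengths in mm; the calibration is good to about 2 mm. A picture is of the moment at which its call begins. camera_params takes no time and is no camera call.
- r.job_done(): hands the job in, once; it reports no verdict.
Trained networks look in the newest picture that a camera, given by its name, has taken for a name from the list of things; names that differ only in an ending like _2 or _b are one class to them, and where a whole thing is asked for, a point or a joint stands for the part that bears it (a point fixed in the world has none). Each returns a list of dicts, best first, with "confidence" (0 to 1); they miss things now and then, are a little off and sometimes report something else, mostly with a low value. They report only what shows in the picture. A call takes as long as a camera call.
- look_for(camera, query): "centre" ([column, row] in pixels, amid what is visible of it).
- silhouettes(camera, query): "region" (420x560 bool, what is visible of it) and "centre" ([column, row] in pixels, amid what is visible of it).
The state is a dict: "time_s": time; "q": joint angles; "dq": joint speeds; "joint_efforts": joint torques, N m; "ee_pos": TCP position; "tcp_rot": TCP orientation; "contact_force": force on the tool from outside, world axes, zero at the start; "moment": the same for the moment, N m; "width": opening from 0.0 (shut) to 1.0 (fully open).
Only numpy, scipy, OpenCV 4.12 (cv2) and the standard library are available. Lean on these libraries where they do the work, as an engineer would, in place of code of your own. Each camera call takes 0.05 s, during which the arm holds its last target. There are 200 camera calls.

## Working session

There is one attempt and no reset: what is moved stays moved. The work goes in short steps, Python scripts to look and compute and a tool call to move; the robot and the scene stay as the last step left them, time stands still between calls to the robot, and variables do not carry over. Pictures are saved under pics/ and viewed, on a budget of 10 in all, crops included, one or two more only if the job needs it, and the job is handed in when it is done.

Besides the shell and the picture viewer there is one more tool, called after "Call:" by a JSON object that holds its "api" and its "payload". apply_moves: Moves the arm, as the interface text tells. Its arguments: {"type":"object","properties":{"commands":{"type":"array","items":{"type":"array","items":{"type":"number"}}},"claw":{"type":"number"}},"required":["commands"]}

```bash
mkdir -p pics; cat > h.py <<'E'
import numpy as np, cv2
from scipy.spatial.transform import Rotation as R
from plant import telemetry, capture, camera_params, r, look_for, silhouettes
def cloud(n,d):
    c=camera_params(n); f=d.shape[0]/2/np.tan(np.radians(c["fov_y"])/2)
    v,u=np.mgrid[:d.shape[0],:d.shape[1]]
    p=np.stack([(u-c["cx"])/f*d,(v-c["cy"])/f*d,d],-1)
    a=np.array(c["attitude"]); M=R.from_quat(a).as_matrix() if a.size==4 else a.reshape(3,3)
    return p@M.T+np.array(c["position"])
E
python3 - <<'E'
from h import *
ims=[]
for n in("top","scene"):
    im,d=capture(n); np.save(n+".npy",d); cv2.imwrite(f"pics/{n}0.png",im[...,::-1])
    print(camera_params(n))
    P=cloud(n,d); m=(d>0)&(abs(P[...,2]-120)<5)
    if n=="top":
        m=m.astype(np.uint8); k,l,s,_=cv2.connectedComponentsWithStats(m); b=1+s[1:,4].argmax()
        pts=P[l==b][:,:2].astype(np.float32); print("plinth",len(pts),cv2.minAreaRect(pts), np.median(P[l==b][:,2]))
    for q in "tape rule water glue sander driver pliers".split():
        for o in silhouettes(n,q)[:1]:
            g=o["region"]&(d>0); print(n,q,round(o["confidence"],2),np.round(o["centre"]),np.round(np.median(P[g],0)),np.round(P[g].min(0)),np.round(P[g].max(0)))
print(telemetry.get_obs())
E
```

```text
{'fov_y': 50.123525261731906, 'cx': 281.41584413709285, 'cy': 217.40825722367222, 'position': array([ 334.2994253 ,  -23.32291667, 1327.17806625]), 'attitude': array([ 0.70993312, -0.70239998,  0.03099563, -0.04084739])}
plinth 15924 ((551.3683471679688, -1.57855224609375), (260.6316223144531, 549.3701171875), 2.174914598464966) 121.07286658711462
top tape 0.76 [193. 156.] [605. 236. 139.] [571. 212. 117.] [629. 270. 147.]
top rule 0.91 [368. 179.] [ 561. -240.  136.] [ 446. -262.  117.] [ 681. -219.  144.]
top water 0.77 [ 97. 224.] [435. 489. 136.] [407. 472.  -1.] [472. 600. 216.]
top glue 0.9 [453. 162.] [ 613. -471.  111.] [ 592. -553.   -3.] [ 675. -453.  175.]
top sander 0.75 [452. 162.] [ 614. -471.  110.] [ 592. -556.    3.] [ 650. -453.  175.]
top driver 0.72 [118. 194.] [535. 479.  24.] [484. 461.  -3.] [642. 505.  36.]
top pliers 0.77 [447. 232.] [ 428. -496.   15.] [ 343. -537.   -4.] [ 536. -471.   23.]
{'fov_y': 42.32691216586128, 'cx': 273.6491533339311, 'cy': 201.56798807563507, 'position': array([1377.36282337,  675.08642663, 1279.80846233]), 'attitude': array([ 0.4
[... 578 characters left out ...]
array([-1.34056539,  0.3322268 , -0.06470844,  1.46011978,  0.02158369,
        1.34987112, -0.0884368 ]), 'dq': array([ 5.65111891e-04,  7.10009876e-04, -1.68820508e-03,  7.09284879e-05,
        8.88277133e-04,  5.80941562e-04,  1.42442180e-03]), 'joint_efforts': array([-2.46908385e-04, -6.23000050e+01,  2.43512727e-02, -3.90109098e+01,
       -6.12664875e-02,  3.15179222e-02,  2.05246444e-06]), 'ee_pos': array([156.3180599 , 605.15785956, 222.54934213]), 'tcp_rot': array([ 1.26043686e-01,  9.92024691e-01,  3.57377379e-05, -1.46896585e-05]), 'contact_force': array([-0.49029577, -0.08076939,  0.19917132]), 'moment': array([ 0.04075895,  0.0106541 , -0.0048799 ]), 'width': 1.0025215522123168}
```

View picture.

```bash
python3 - <<'E'
import cv2,numpy as np
a=cv2.imread("pics/top0.png");b=cv2.imread("pics/scene0.png")
cv2.imwrite("pics/both.png",cv2.resize(np.vstack([a[80:300],b[60:400]]),None,fx=1.05,fy=1.05))
E
```

```text
(no output)
```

View pics/both.png

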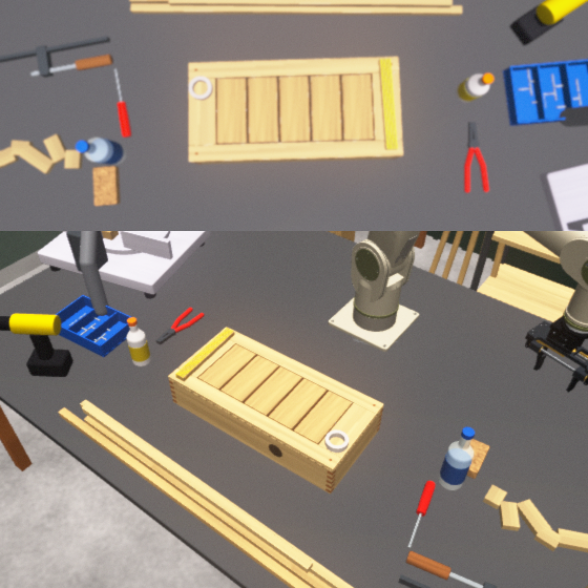

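The picture shows the plinth with its row of five panels, at about columns 215–375, rows 75–140 of the upper view. The tape is at the left end and the rule at the right end. The bottles and tools are clear of the route in from the gripper. The fitted plinth yaw is +0.038 rad, centred at (551.4, -1.6). I'll move to the near end of panel 1 with the fingers shut.

Call:
{"api": "apply_moves", "payload": {"commands": [[-0.03,-0.025,0,0,0,0],[-0.06,-0.05,0,0,0,0],[-0.09,-0.075,0,0,0,0],[-0.12,-0.1,0,0,0,0],[-0.15,-0.125,0,0,0,0],[-0.18,-0.15,0,0,0,0],[-0.21,-0.175,0,0,0,0],[-0.24,-0.2,0,0,0,0]], "claw": 0.0}}

```text
time_s: 1.47
ee_pos: [339.5, 349.8, 222.8]
tcp_rot: [0.126, 0.992, 0.0, 0.0]
contact_force: [1.5, 0.5, 0.4]
width: 0.473
```

Call:
{"api": "apply_moves", "payload": {"commands": [[-0.03,-0.025,0,0,0,-0.05],[-0.06,-0.05,0.005,0,0,-0.1],[-0.09,-0.075,0.015,0,0,-0.15],[-0.12,-0.1,0.025,0,0,-0.2],[-0.15,-0.125,0.04,0,0,-0.25],[-0.17,-0.14,0.055,0,0,-0.291],[-0.185,-0.15,0.075,0,0,-0.291],[-0.185,-0.15,0.085,0,0,-0.291]]}}

```text
time_s: 2.13
ee_pos: [481.7, 155.9, 135.9]
tcp_rot: [-0.016, 1.0, -0.001, -0.0]
contact_force: [-0.4, -1.2, -0.6]
width: 0.01
```

Call:
{"api": "apply_moves", "payload": {"commands": [[0,0.003,0.008,0,0,0],[0,0.003,0.012,0,0,0],[0,0.003,0.015,0,0,0],[0,0.003,0.017,0,0,0],[0,0.003,0.019,0,0,0],[0,0.003,0.019,0,0,0]]}}

```text
time_s: 2.63
ee_pos: [480.1, 163.9, 119.0]
tcp_rot: [-0.02, 1.0, 0.0, 0.0]
contact_force: [0.4, 0.1, 1.6]
width: 0.007
```

Call:
{"api": "apply_moves", "payload": {"commands": [[0,0,0.002,0,0,0],[0,0,0.003,0,0,0],[0,0,0.004,0,0,0],[0,0,0.004,0,0,0]]}}

```text
time_s: 2.97
ee_pos: [480.3, 163.4, 114.7]
tcp_rot: [-0.019, 1.0, 0.0, 0.0]
contact_force: [-1.4, 2.3, 2.4]
width: 0.003
```

Call:
{"api": "apply_moves", "payload": {"commands": [[0,0,0.002,0,0,0],[0,0,0.004,0,0,0],[0,0,0.006,0,0,0],[0,0,0.006,0,0,0]]}}

```text
time_s: 3.3
ee_pos: [480.3, 162.8, 108.2]
tcp_rot: [-0.019, 1.0, -0.0, 0.0]
contact_force: [-0.3, 1.7, 1.5]
width: 0.005
```

```bash
python3 - <<'E'
from h import *
im,d=capture("scene"); P=cloud("scene",d)
cv2.imwrite("pics/s1.png",cv2.resize(im[180:330,150:400,::-1],None,fx=3,fy=3))
c=np.array([551.4,-1.6]);t=.038;q=P[...,:2]-c
X=q[...,0]*np.cos(t)+q[...,1]*np.sin(t);Y=-q[...,0]*np.sin(t)+q[...,1]*np.cos(t)
for i in range(5):
    print(i+1,[round(float(np.median(P[...,2][m])),1) if (m:=(abs(Y-(164-82*i))<25)&(abs(X-x)<8)&(d>0)&(P[...,2]<180)).sum()>5 else None for x in(-75,-40,0,40,75)])
print(telemetry.get_obs()["contact_force"],telemetry.get_obs()["ee_pos"])
E
```

```text
1 [103.4, 110.7, 120.5, 128.7, 136.8]
2 [120.2, 120.5, 120.9, 121.1, 120.4]
3 [120.5, 119.6, 120.4, 120.4, 119.9]
4 [121.0, 121.0, 120.5, 120.0, 120.1]
5 [119.4, 120.0, 120.6, 120.5, 120.5]
[0.08086797 0.87090726 1.97191686] [480.19221719 162.62927279 108.25778285]
```

View pics/s1.png

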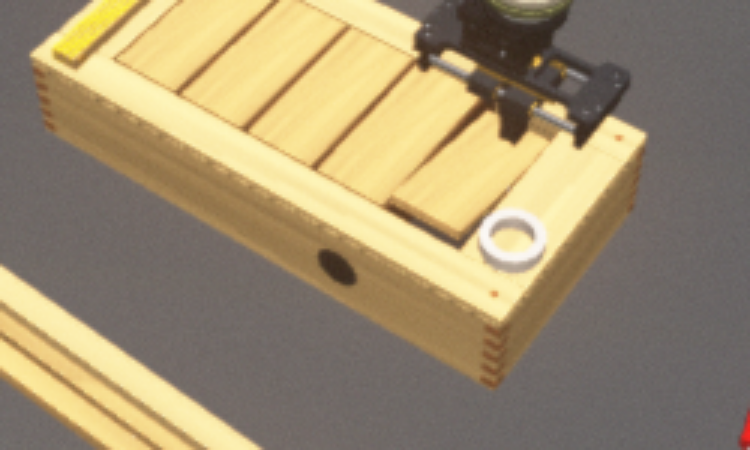

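Panel 1 is the hatch: its far end is raised at about (430, 205), its near end is about 17 mm down, and the other four read flat. The gripper is clear of the tape, so I'll keep pushing.

Call:
{"api": "apply_moves", "payload": {"commands": [[0,0,0.003,0,0,0],[0,0,0.006,0,0,0],[0,0,0.009,0,0,0],[0,0,0.012,0,0,0],[0,0,0.015,0,0,0],[0,0,0.018,0,0,0],[0,0,0.018,0,0,0]]}}

```text
time_s: 3.93
ee_pos: [479.6, 162.7, 89.6]
tcp_rot: [-0.019, 1.0, -0.0, -0.001]
contact_force: [-0.6, -0.4, 1.1]
width: 0.005
```

Call:
{"api": "apply_moves", "payload": {"commands": [[0,0,0.002,0,0,0],[0,0,0.004,0,0,0],[0,0,0.006,0,0,0],[0,0,0.006,0,0,0]]}}

```text
time_s: 4.27
ee_pos: [480.7, 163.1, 86.4]
tcp_rot: [-0.019, 1.0, 0.001, 0.0]
contact_force: [-9.4, -4.4, 26.9]
width: 0.003
```

The force rose to 27 N, so the hatch is on its stop. I'll go straight up and check.

Call:
{"api": "apply_moves", "payload": {"commands": [[0,0,-0.005,0,0,0],[0,0,-0.015,0,0,0],[0,0,-0.035,0,0,0],[0,0,-0.06,0,0,0],[0,0,-0.09,0,0,0],[0,0,-0.12,0,0,0],[0,0,-0.14,0,0,0],[0,0,-0.14,0,0,0]]}}

```text
time_s: 4.93
ee_pos: [481.8, 163.6, 229.0]
tcp_rot: [-0.019, 1.0, 0.002, 0.003]
contact_force: [-0.3, -0.5, -0.1]
width: 0.003
```

```bash
python3 - <<'E'
from h import *
im,d=capture("scene"); P=cloud("scene",d)
cv2.imwrite("pics/s2.png",cv2.resize(im[100:400,100:540,::-1],None,fx=1.8,fy=1.8))
c=np.array([551.4,-1.6]);t=.038;q=P[...,:2]-c
X=q[...,0]*np.cos(t)+q[...,1]*np.sin(t);Y=-q[...,0]*np.sin(t)+q[...,1]*np.cos(t)
m=(abs(Y-164)<25)&(abs(X)<65)&(d>0)&(abs(P[...,2]-120)<45)
a=np.polyfit(X[m],P[...,2][m],1); print("tilt",np.arctan(a[0]),a[1],m.sum())
for n in("top","scene"):
    if n=="top": im,d=capture(n);P=cloud(n,d)
    for k in "tape rule water glue sander driver pliers".split():
        for o in silhouettes(n,k)[:1]:
            g=o["region"]&(d>0); print(n,k,round(o["confidence"],2),np.round(np.median(P[g],0)))
o=telemetry.get_obs();print(o["time_s"],o["ee_pos"],o["contact_force"])
E
```

```text
tilt 0.5511865201800796 120.73536500763856 350
top tape 0.54 [530. -60. 121.]
top rule 0.72 [ 559. -240.  136.]
top water 0.85 [435. 489. 134.]
top glue 0.57 [ 613. -471.  110.]
top sander 0.86 [349. 514.  33.]
top driver 0.93 [543. 482.  23.]
top pliers 0.76 [ 436. -498.   15.]
scene tape 0.84 [ 345. -113.    1.]
scene rule 0.89 [467. 141. 634.]
scene water 0.87 [ 293. -455.    1.]
scene glue 0.85 [615. 454.   2.]
scene sander 0.81 [ 309. -508.    1.]
scene driver 0.72 [ 178. -360.    1.]
scene pliers 0.62 [515. 184. 613.]
5.7333 [480.13877544 162.97255059 224.50330822] [-0.39058431  0.24852437 -0.86402681]
```

View pics/s2.png

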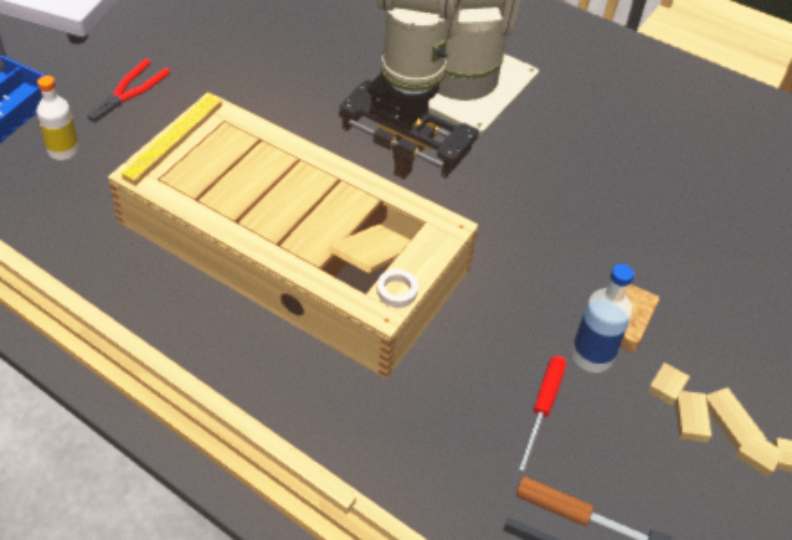

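The hatch stands open, with its raised end at about (370, 245). The tape at (397, 287), the bottles and the tools look undisturbed, and the gripper is in free air.

```bash
python3 -c "
from plant import r
print(r.job_done())"
```

```text
the job is handed in; nothing more can be done
None
```

The hatch is panel 1, at the +y end of the row. I pressed its near end with the shut fingertips and it rocked on that first press, so I didn't press the other four. I pushed the same end down until the force rose to about 27 N at the stop. Then I lifted the tool straight up, clear of everything, and handed the job in at about 5.7 s.

**Final checks:**
- **Hatch:** depth from the scene camera gave a tilt of 0.551 rad, which is fully open, measured with the tool withdrawn. The wrist force was about 0 N.
- **Bystanders:** the rule, water, glue, driver and pliers were within about 10 mm of where they started in the top camera. I had no valid top-camera starting position for the sander, but it looks undisturbed in the last picture.

**Checks that failed or disagreed:**
- **Tape:** the top camera's last detection was a low-confidence false hit on the panels. I judged the tape unmoved by eye from the final scene picture only.
- **Scene-camera positions:** the final ones were meaningless because my script combined them with the wrong camera's depth, so I ignored them.

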